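# Flip open a switch guard and press the button

### The arm

A 6-joint arm with a two-finger parallel gripper is mounted at the origin on a cart in front of the work surface, level with it; the furniture and walls round the work are solid. World frame = base frame: x ahead of the robot, y to its left, z up, the work surface at z = 0. Lengths are in m, angles in degrees, forces in N, time in s.
With the tool pointing down it reaches from about 0.275 to 0.725 m from the base axis. Payload 15.9 kg.
Tool frame: the origin (TCP) lies at the very end of the fingers, on their centre line; the grasp point (between the pads) lies 19 mm behind it; z points along the fingers, y is the line along which they close (so a half turn about z gives the same grasp; the last joint's range is limited). The gripper opens to 85 mm and grips with 20 to 120 N. Pads are 22 mm wide; open, the fingers measure 114 mm over their backs; the gripper's body (76 mm by 85 mm) begins 54 mm behind the grasp point. The pads swing forward as they close: fully open they stand 13 mm farther back than shut.
Start: joints at [-76.547, 12.198, -1.971, 75.831, 0, 90], TCP at [0.116, -0.486, 0.231] pointing down, gripper open.
Joint ranges: [-170.91, 170.91], [-42.67, 98.43], [-65.05, 77.54], [-120.47, 116.71], [-90, 82.35], [-180, 180]. Speed limits (degrees/s): [108.29, 108.29, 136.94, 147.25, 180, 180].

### API

Orientations are given as a 3x3 rotation matrix whose columns are the frame's x, y, z axes.
In Python, from plant import state, viewer, workorder gives the robot as it stands. The module is installed in compiled form; this text tells all that it offers.
- The arm moves only by the tool servo_tool, never from a script. Its argument "commands" is a list that holds one entry, the list of rows, each a list of 6 numbers: the shift along the tool's x, y, z in m, then the turn, a rotation vector about the tool's x, y, z in degrees. A call has 1 to 12 rows; each row is the pose to reach, as a shift and turn from the pose commanded when the call began, along the tool's axes at that moment; what a row does not reach only later rows make up. A row lasts 1/8 s, in which the tool goes at most 62.5 mm and 10.7 degrees, less where a joint would pass 70% of its speed; a pose out of reach is approached as far as the arm can. A call with a gripper value outside its range is refused whole. "hand" is the opening, from 0 (shut) to 1 (fully open), set as the call begins (left out, the last holds). The fingers move at their own pace and stop on an object; the grip force is fixed at half the most. Time passes only in rows, so rows that repeat a pose let the fingers close. It gives the time, the measured TCP pose, the force, the opening and the grip force at its end, in the units of the state.
- state(): the state, without advancing time (a new reading comes with each control period).
- viewer.capture(name): name is "scene" or "top"; returns (picture, depth): 480x640x3 uint8, red, green, blue; 480x640 float32, m along the optical axis (not along the pixel's ray), 0 where there is no reading.
- viewer.camera_info(name): a dict with "fx", "fy", "cx", "cy" (pixels), "dist_coeffs" ([k1, k2, p1, p2, k3] as OpenCV has them; the pictures are not rectified), "R" (3x3) and "t" (3): a world point X has camera coordinates R X + t. Camera axes: x right, y down, z forward; pixel columns grow to the right and rows downward; lengths in m; the calibration is good to about 2 mm. A picture is of the moment at which its call begins. camera_info takes no time and is no camera call.
- workorder.finish_job(): hands the job in; it is judged then, once.
The state is a dict: "time": time; "joint_positions": joint angles; "qvel": joint speeds; "tau": joint torques, N m; "position": TCP position; "orientation": TCP orientation; "force": force on the tool from outside, world axes, zero at the start; "torque": the same for the moment, N m; "width": finger opening in m; "finger_force": force on a finger pad.
Only numpy, scipy, OpenCV 4.12 (cv2) and the standard library are available. Lean on these libraries where they do the work, as an engineer would, in place of code of your own. Each camera call takes 0.05 s, during which the arm holds its last target. There are 200 camera calls.

### The job

Flip open the yellow cover of the yellow switch box with your fingertips, pushing it up by its lip and over past upright so that it stays open by itself; then press the green button beneath it all the way down and let go of it. Push lightly and only push: grip and lift nothing, do not shift or tip either box, keep the blue cover shut and leave the tools lying around alone.

Things in the scene. Friction and masses are not known exactly. Their poses are not given: they have to be found in the camera images.
- box_yellow: Wireless switch box with a yellow cover: grey housing 104 x 104 mm, 85 mm high, about 2.2 kg, standing loose on rubber feet. Origin: centre of its underside; +x level from the lip side (front, facing right and partly toward the robot) to the hinge side (back), +y along the hinge, z up. Recess 92 x 92 mm inside 6 mm walls, floor at z = 50 mm, wall tops at 85 mm.
- yellow_hinge (a point): Point on the yellow cover's hinge axis, midway along it: 56 mm behind the box's centre, 85 mm above the bench. It does not move with the cover.
- yellow_lip (a point): Middle of the lower front edge of the yellow cover's lip; it moves with the cover. The cover is a flat plate, 5 mm thick, 100 mm wide, 148 mm from hinge axis to front edge. Closed it lies level, its underside 86 mm above the bench, and its front part sticks out 40 mm beyond the housing's front wall as a lip with free space beneath.
- cover_yellow (a joint): Hinge angle of the yellow cover, rad: 0 closed and level, 1.57 upright, 2.0 at its stop, leaning back. The hinge runs along the box's y axis at its back edge; the cover swings up and back, away from the lip side. 0.14 kg, hardly any friction: below about 1.5 it falls shut, beyond about 1.65 it falls open to the stop and stays. Lifting the lip takes about 1 N.
- button_yellow_top (a point): Middle of the top of the green button (round, 22 mm across) in the yellow box, 10 mm in front of the box's centre, pointing up; hidden while the cover is shut. Released, its top is 72 mm above the bench, 10 mm above the fixed black collar round it (38 mm across).
- button_yellow (a joint): Travel of that button, m: 0 released, 0.006 fully down; it needs 4 N to be fully down and springs back.
- box_blue: The same kind of box with a blue cover, same size and axes; a bystander, to be left alone.
- cover_blue (a joint): Hinge angle of the blue cover, same meaning; it stays at 0.
- tape_measure: Yellow tape measure lying loose, 64 x 84 x 35 mm; origin under its middle. Bystander.
- sanding_block: Brown sanding block lying loose, 62 x 101 x 28 mm; origin under its middle. Bystander.
- screwdriver_red: Red screwdriver lying loose, 31 x 190 x 31 mm; origin under its middle. Bystander.
- tin_blue: Low round tin with a blue top, lying loose, 56 mm across, 21 mm high; origin under its middle. Bystander.

How it is judged:
By the outcome, as a careful person would: the job done as asked, in the order asked, and still so for the second after the job is handed in, with the robot touching nothing.
It also fails if it takes over 51 s, if anything falls off the work surface, if the arm or the gripper's body presses on something with over 40 N, if the wrist force passes 120 N, or if a joint passes its speed limit or range.

## Working session

There is one attempt and no reset: what is moved stays moved. The work goes in short steps, Python scripts to look and compute and a tool call to move; the robot and the scene stay as the last step left them, time stands still between calls to the robot, and variables do not carry over. Pictures are saved under pics/ and viewed, at most 10 in all, crops included, and the job is handed in when it is done.

Besides the shell and the picture viewer there is one more tool, called after ">>>" in YAML: its name, and indented under it one key for each argument. servo_tool: Moves the arm, as the interface text tells. Its arguments: {"type":"object","properties":{"commands":{"type":"array","items":{"type":"array","items":{"type":"array","items":{"type":"number"}}}},"hand":{"type":"number"}},"required":["commands"]}

```bash
mkdir -p pics
cat > h.py <<'E'
import numpy as np, cv2
from plant import state, viewer, workorder
def cap(n,f):
    p,d=viewer.capture(n); cv2.imwrite(f'pics/{f}.png',p[:,:,::-1]); np.save(f'pics/{f}.npy',d); return p,d
def cloud(n,d):
    c=viewer.camera_info(n); K=np.array([[c['fx'],0,c['cx']],[0,c['fy'],c['cy']],[0,0,1]])
    v,u=np.mgrid[0:480,0:640]
    q=cv2.undistortPoints(np.stack([u,v],-1).reshape(-1,1,2).astype(float),K,np.array(c['dist_coeffs'])).reshape(480,640,2)
    X=np.dstack([q*d[...,None],d])
    W=(X-np.array(c['t']))@np.array(c['R']); W[d==0]=np.nan
    return W
E
python3 - <<'E'
from h import *
for n in('top','scene'):
    p,d=cap(n,n+'0'); W=cloud(n,d); c=viewer.camera_info(n); print(n,-np.array(c['R']).T@c['t'])
    hsv=cv2.cvtColor(p,cv2.COLOR_RGB2HSV)
    for nm,lo,hi in(('yel',20,35),('blu',100,125)):
        m=(hsv[...,0]>=lo)&(hsv[...,0]<=hi)&(hsv[...,1]>120)&(abs(W[...,2]-.09)<.012)
        q=W[m]; 
        if len(q)<50: continue
        r=cv2.minAreaRect((q[:,:2]*1000).astype(np.float32)); print(nm,len(q),np.median(q[:,2]),r,cv2.boxPoints(r).round(0).tolist())
print(state())
E
```

```text
top [ 0.43338068 -0.00388875  1.05819281]
yel 3725 0.08990068961198533 ((577.1796875, 210.13710021972656), (151.20669555664062, 101.7573013305664), 77.34555053710938) [[511.0, 148.0], [610.0, 125.0], [643.0, 273.0], [544.0, 295.0]]
blu 3706 0.0901739929254674 ((537.205322265625, -188.34259033203125), (187.32550048828125, 872.4744873046875), 24.194820404052734) [[273.0, 171.0], [631.0, -625.0], [801.0, -548.0], [444.0, 248.0]]
scene [ 0.57347902 -0.91629187  1.00370782]
yel 1278 0.09169474471875168 ((575.5311889648438, 208.0039520263672), (153.7871856689453, 102.26834869384766), 77.55452728271484) [[509.0, 144.0], [609.0, 122.0], [642.0, 272.0], [542.0, 294.0]]
blu 2257 0.09171288856808603 ((537.8215942382812, -187.8797607421875), (176.47105407714844, 778.8433227539062), 24.722875595092773) [[295.0, 129.0], [621.0, -579.0], [781.0, -505.0], [455.0, 203.0]]
{'time': 0.1, 'joint_positions': array([-7.65468084e+01,  1.22216851e+01, -2.00474912e+00,  7.58289170e+01,
        2.06129061e-04,  9.00005835e+01]), 'qvel': array([-0.02443183, -0.07971758,  0.08628382, -0.01288203,  0.01797076,
       -0.05524324]), 'tau': array([-8.19408251e-04, -6.87246394e+01,  4.87808418e+01,  1.21740447e-02,
        1.18841922e-05, -2.24860804e-05]), 'position': array([ 0.11625892, -0.48599716,  0.23086751]), 'orientation': array([[ 9.72562682e-01,  2.32640885e-01, -2.21255745e-04],
       [ 2.32640991e-01, -9.72562227e-01,  9.40388317e-04],
       [ 3.58779087e-06, -9.66059739e-04, -9.99999533e-01]]), 'force': array([-0.45158001, -0.02443122,  0.0855242 ]), 'torque': array([-0.03520058, -0.05990601,  0.00270202]), 'finger_force': 0.0, 'width': 0.08554390640377069}
```

View pics/top0.png

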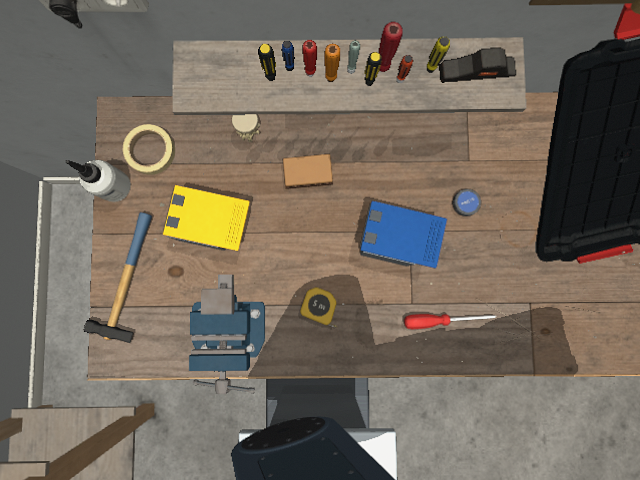

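View pics/scene0.png

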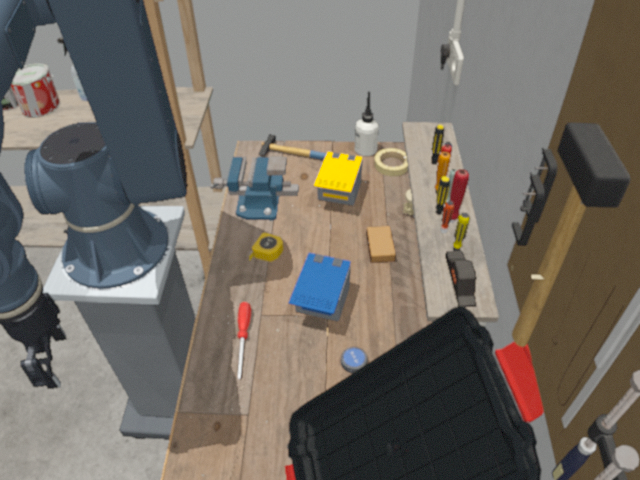

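Top view: the yellow cover spans about px (165–250, 185–250), with hinge knuckles on the left (~178,205) and its lip on the right (~243,225). The blue box is at (403,233), the tape at (319,306) and the vise at (227,310). The measured rectangle is 151×102 mm at z≈0.090, which fits the given 148×100 mm and 91 mm top.

```bash
cat >> h.py <<'E'
from scipy.spatial.transform import Rotation as Ro
u=np.array([.218,.976,0]); u/=np.linalg.norm(u); Z=np.array([0,0,1.]); hx=np.array([u[1],-u[0],0])
hinge=np.array([.592,.2805,.085])
def ori(al):
    a=np.radians(al); z=np.cos(a)*u-np.sin(a)*Z; return np.c_[hx,np.cross(z,hx),z]
def P(s,z): return np.array([*(hinge+s*u)[:2],z])
def rel(p,R,q=None):
    s=state(); R0=s['orientation']
    r=np.r_[R0.T@(p-s['position']),Ro.from_matrix(R0.T@R).as_rotvec(degrees=True)]
    return np.r_[r[:3].round(3),r[3:].round(1)].tolist()
def sh():
    s=state(); p=s['position']; d=p-hinge
    print('t',round(s['time'],2),'p',p.round(4),'s',round(d@u,4),'lat',round(d@hx,4),'J',s['joint_positions'].round(1),'F',s['force'].round(1),'w',round(s['width'],3)); print(s['orientation'].round(2).tolist())
E
python3 - <<'E'
from h import *
W=cloud('top',np.load('pics/top0.npy'))
for (a,b,c,d) in((190,270,270,395),(190,265,300,370),(535,640,40,265)): print(np.nanpercentile(W[c:d,a:b,2],[50,90,99]),np.nanmin(W[c:d,a:b,:2],(0,1)),np.nanmax(W[c:d,a:b,:2],(0,1)))
print(rel(np.array([.40,-.2,.26]),ori(65)),rel(P(-.22,.2),ori(40)))
E
```

```text
[0.01822557 0.11851397 0.1377715 ] [0.05554496 0.09586805] [0.47915279 0.46932299]
[0.1138304  0.11975438 0.1379675 ] [0.27421818 0.10522763] [0.41861591 0.26164909]
[0.12967031 0.2627294  0.3167016 ] [ 0.48271445 -0.67790132] [ 0.86768659 -0.38808155]
[0.342, -0.212, -0.029, 24.5, 5.7, 25.6] [0.544, -0.437, 0.031, 49.1, 11.4, 24.4]
```

>>> servo_tool:
  commands:
    - [[0.342,-0.212,-0.029,24.5,5.7,25.6],[0.342,-0.212,-0.029,24.5,5.7,25.6],[0.342,-0.212,-0.029,24.5,5.7,25.6],[0.342,-0.212,-0.029,24.5,5.7,25.6],[0.342,-0.212,-0.029,24.5,5.7,25.6],[0.342,-0.212,-0.029,24.5,5.7,25.6],[0.342,-0.212,-0.029,24.5,5.7,25.6],[0.342,-0.212,-0.029,24.5,5.7,25.6],[0.342,-0.212,-0.029,24.5,5.7,25.6],[0.342,-0.212,-0.029,24.5,5.7,25.6],[0.342,-0.212,-0.029,24.5,5.7,25.6],[0.342,-0.212,-0.029,24.5,5.7,25.6]]
  hand: 0

```text
time: 1.6
position: [0.3994, -0.2009, 0.2602]
orientation: [[0.976, -0.198, 0.093], [-0.218, -0.885, 0.411], [0.001, -0.422, -0.907]]
force: [-0.2, 1.0, 0.6]
width: 0.0001
finger_force: 0.0
```

```bash
python3 -c "
from h import *
sh(); print(rel(P(-.23,.2),ori(40)))"
```

```text
t 1.6 p [ 0.3994 -0.2009  0.2602] s -0.5118 lat -0.083 J [-41.8  15.5   1.7  89.   21.6 148.4] F [-0.2  1.   0.6] w 0.0
[[0.98, -0.2, 0.09], [-0.22, -0.88, 0.41], [0.0, -0.42, -0.91]]
[0.083, -0.23, 0.174, 25.1, -0.0, 0.0]
```

```bash
cat >> h.py <<'E'
_o=ori
def ori(al): return _o(al)@Ro.from_euler('z',-90,degrees=True).as_matrix()
E
python3 -c "
from h import *
print(rel(P(-.23,.2),ori(40)))
a=state()['orientation']; print((Ro.from_matrix(a.T@ori(65))).as_rotvec(degrees=True))"
```

```text
[0.083, -0.23, 0.174, 19.7, 19.6, -88.4]
[ 7.32915222e-02  1.43901018e-02 -9.00073818e+01]
```

>>> servo_tool:
  commands:
    - [[0.083,-0.23,0.174,19.7,19.6,-88.4],[0.083,-0.23,0.174,19.7,19.6,-88.4],[0.083,-0.23,0.174,19.7,19.6,-88.4],[0.083,-0.23,0.174,19.7,19.6,-88.4],[0.083,-0.23,0.174,19.7,19.6,-88.4],[0.083,-0.23,0.174,19.7,19.6,-88.4],[0.083,-0.23,0.174,19.7,19.6,-88.4],[0.083,-0.23,0.174,19.7,19.6,-88.4],[0.083,-0.23,0.174,19.7,19.6,-88.4],[0.083,-0.23,0.174,19.7,19.6,-88.4],[0.083,-0.23,0.174,19.7,19.6,-88.4],[0.083,-0.23,0.174,19.7,19.6,-88.4]]

```text
time: 3.1
position: [0.542, 0.0567, 0.1999]
orientation: [[0.141, 0.976, 0.167], [0.628, -0.218, 0.747], [0.766, -0.001, -0.643]]
force: [-0.5, -0.4, -0.8]
width: -0.0
finger_force: 0.0
```

```bash
python3 -c "
from h import *
sh(); print(rel(P(-.2,.06),ori(40)))
p,d=cap('scene','s1'); cv2.imwrite('pics/s1c.png',cv2.resize(p[60:340,180:480,::-1],None,fx=2,fy=2))"
```

```text
t 3.1 p [0.542  0.0567 0.1999] s -0.2293 lat -0.0 J [-20.1  21.2 -11.4  66.3  49.4  78.4] F [-0.5 -0.4 -0.8] w -0.0
[[0.14, 0.98, 0.17], [0.63, -0.22, 0.75], [0.77, -0.0, -0.64]]
[-0.088, 0.0, 0.112, -0.0, 0.0, -0.1]
```

View pics/s1c.png

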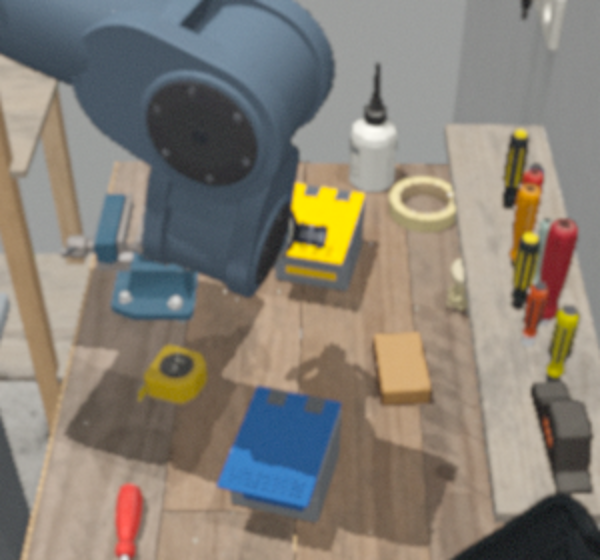

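Crop of the scene view: the gripper is pointing at the yellow box from the front, and the fingertips at crop px (320,235) are just short of the lip at (310,270). The blue box is clear below. Next I check the wrist's lowest points before descending.

```bash
python3 -c "
from h import *
d0=np.load('pics/scene0.npy');d=np.load('pics/s1.npy');W=cloud('scene',d)
m=(d<d0-.04)&(d>0)&(W[...,2]>.12)&(W[...,0]>.25)
q=W[m]
for y in np.arange(-.35,.15,.05):
    k=q[(q[:,1]>y)&(q[:,1]<y+.05)]
    if len(k)>5: i=k[:,2].argmin(); print(y.round(2),k[i].round(3),k[:,0].min().round(3),k[:,0].max().round(3))
"
```

```text
-0.3 [ 0.506 -0.25   0.485] 0.484 0.553
-0.25 [ 0.523 -0.203  0.346] 0.327 0.566
-0.2 [ 0.529 -0.2    0.353] 0.25 0.588
-0.15 [ 0.544 -0.117  0.317] 0.266 0.577
-0.1 [ 0.536 -0.069  0.265] 0.343 0.555
-0.05 [ 0.56  -0.006  0.234] 0.55 0.586
-0.0 [0.558 0.    0.226] 0.557 0.566
```

>>> servo_tool:
  commands:
    - [[-0.044,0,0.056,0,0,0],[-0.088,0,0.112,0,0,0],[-0.088,0,0.112,0,0,0],[-0.088,0,0.112,0,0,0],[-0.088,0,0.112,0,0,0],[-0.088,0,0.112,0,0,0]]

```text
time: 3.9
position: [0.5491, 0.0847, 0.0614]
orientation: [[0.139, 0.976, 0.168], [0.628, -0.218, 0.747], [0.766, 0.001, -0.643]]
force: [-0.4, 0.5, 0.4]
width: 0.0003
finger_force: 0.0
```

```bash
python3 -c "
from h import *
sh(); print(rel(P(-.132,.045),ori(40)))
p,d=cap('scene','s2'); cv2.imwrite('pics/s2c.png',cv2.resize(p[110:250,260:430,::-1],None,fx=4,fy=4))"
```

```text
t 3.9 p [0.5491 0.0847 0.0614] s -0.2004 lat 0.0008 J [-16.9  28.8 -22.6  43.7  49.8  83.2] F [-0.4  0.5  0.4] w 0.0
[[0.14, 0.98, 0.17], [0.63, -0.22, 0.75], [0.77, 0.0, -0.64]]
[0.031, -0.001, 0.063, 0.0, 0.0, 0.1]
```

View pics/s2c.png

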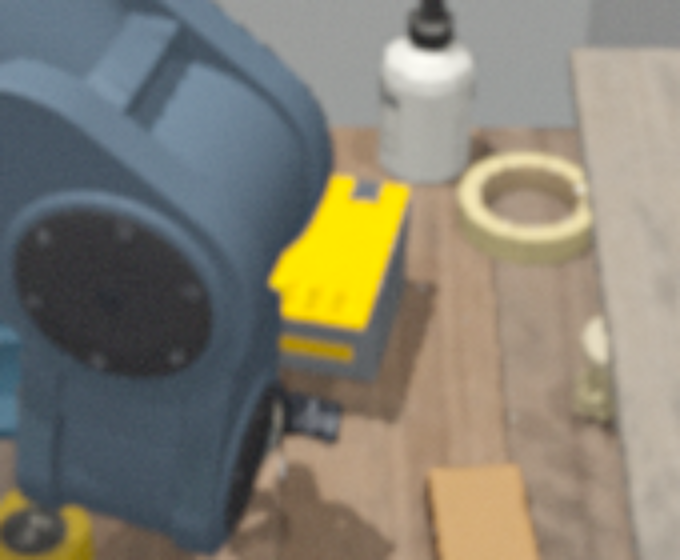

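The fingers sit in front of the box (crop px ~(310,415)), low, with the lip at about (310,310). The way under the lip is free.

>>> servo_tool:
  commands:
    - [[0.01,-0.001,0.02,0,0,0],[0.02,-0.001,0.04,0,0,0],[0.031,-0.001,0.063,0,0,0],[0.031,-0.001,0.063,0,0,0],[0.031,-0.001,0.063,0,0,0]]

```text
time: 4.58
position: [0.5623, 0.1515, 0.0439]
orientation: [[0.14, 0.976, 0.167], [0.627, -0.217, 0.748], [0.766, 0.0, -0.643]]
force: [-0.9, -0.2, 0.5]
width: -0.0003
finger_force: 0.0
```

```bash
python3 -c "
from h import *
sh()
s0=-.132;z0=.045
# translation: follow arc of radius r about (0,.085) from contact; corner offset (7,8.4)mm
R0=state()['orientation'];p0=state()['position']
rows=[]
def add(s,z): rows.append((R0.T@(P(s,z)-p0)).round(3).tolist()+[0,0,0])
off=np.array([.007,.0084]); r=.127
for z in (.052,.060,.068): add(-.132,z)
for th in np.radians(np.arange(0,106,5)):
    c=np.array([-r*np.cos(th),.085+r*np.sin(th)])-off
    print(round(np.degrees(th)),c.round(3)); add(*c)
for x in rows: print(x)
"
```

```text
t 4.58 p [0.5623 0.1515 0.0439] s -0.1324 lat -0.0009 J [ -9.4  28.2 -27.2  30.9  49.9  94.9] F [-0.9 -0.2  0.5] w -0.0
[[0.14, 0.98, 0.17], [0.63, -0.22, 0.75], [0.77, 0.0, -0.64]]
0 [-0.134  0.077]
5 [-0.134  0.088]
10 [-0.132  0.099]
15 [-0.13   0.109]
20 [-0.126  0.12 ]
25 [-0.122  0.13 ]
30 [-0.117  0.14 ]
35 [-0.111  0.149]
40 [-0.104  0.158]
45 [-0.097  0.166]
50 [-0.089  0.174]
55 [-0.08   0.181]
60 [-0.071  0.187]
65 [-0.061  0.192]
70 [-0.05   0.196]
75 [-0.04   0.199]
80 [-0.029  0.202]
85 [-0.018  0.203]
90 [-0.007  0.204]
95 [0.004 0.203]
100 [0.015 0.202]
105 [0.026 0.199]
[0.006, 0.001, -0.005, 0, 0, 0]
[0.013, 0.001, -0.01, 0, 0, 0]
[0.019, 0.001, -0.015, 0, 0, 0]
[0.024, 0.001, -0.022, 0, 0, 0]
[0.033, 0.001, -0.029, 0, 0, 0]
[0.042, 0.001, -0.035, 0, 0, 0]
[0.052, 0.001, -0.04, 0, 0, 0]
[0.062, 0.001, -0.044, 0, 0, 0]
[0.073, 0.001, -0.048, 0, 0, 0]
[0.084, 0.001, -0.05, 0, 0, 0]
[0.095, 0.001, -0.051, 0, 0, 0]
[0.106, 0.001, -0.052, 0, 0, 0]
[0.117, 0.001, -0.052, 0, 0, 0]
[0.128, 0.001, -0.05, 0, 0, 0]
[0.139, 0.001, -0.048, 0, 0, 0]
[0.149, 0.001, -0.044, 0, 0, 0]
[0.159, 0.001, -0.04, 0, 0, 0]
[0.169, 0.001, -0.035, 0, 0, 0]
[0.178, 0.001, -0.029, 0, 0, 0]
[0.187, 0.001, -0.022, 0, 0, 0]
[0.195, 0.001, -0.015, 0, 0, 0]
[0.203, 0.001, -0.007, 0, 0, 0]
[0.21, 0.001, 0.002, 0, 0, 0]
[0.216, 0.001, 0.012, 0, 0, 0]
[0.221, 0.001, 0.021, 0, 0, 0]
```

>>> servo_tool:
  commands:
    - [[0.006,0.001,-0.005,0,0,0],[0.013,0.001,-0.01,0,0,0],[0.019,0.001,-0.015,0,0,0],[0.024,0.001,-0.022,0,0,0],[0.033,0.001,-0.029,0,0,0],[0.042,0.001,-0.035,0,0,0],[0.052,0.001,-0.04,0,0,0],[0.062,0.001,-0.044,0,0,0],[0.073,0.001,-0.048,0,0,0],[0.084,0.001,-0.05,0,0,0],[0.084,0.001,-0.05,0,0,0]]

```text
time: 5.95
position: [0.5669, 0.1674, 0.1408]
orientation: [[0.139, 0.976, 0.167], [0.627, -0.217, 0.748], [0.766, 0.001, -0.643]]
force: [1.3, -1.1, -0.5]
width: 0.0
finger_force: 0.3
```

```bash
python3 -c "
from h import *
sh()
p,d=cap('top','t3'); cv2.imwrite('pics/t3c.png',cv2.resize(p[130:300,130:330,::-1],None,fx=3,fy=3))"
```

```text
t 5.95 p [0.5669 0.1674 0.1408] s -0.1158 lat 0.0002 J [ -7.6  20.4 -22.   41.7  49.8  97.6] F [ 1.3 -1.1 -0.5] w 0.0
[[0.14, 0.98, 0.17], [0.63, -0.22, 0.75], [0.77, 0.0, -0.64]]
```

View pics/t3c.png

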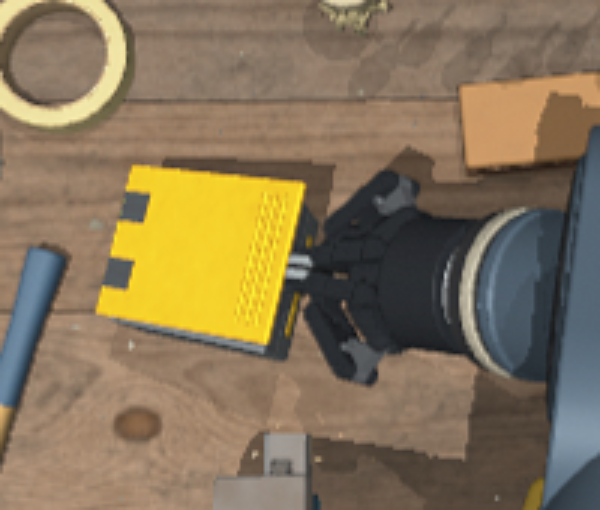

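The cover is up by about 30°, with its lip edge at crop px ~(290,265) resting on the closed fingertips. The box has not moved. I continue along the arc.

>>> servo_tool:
  commands:
    - [[0.011,0,-0.001,0,0,0],[0.022,0,-0.002,0,0,0],[0.033,0,-0.002,0,0,0],[0.044,0,0,0,0,0],[0.055,0,0.002,0,0,0],[0.065,0,0.006,0,0,0],[0.075,0,0.01,0,0,0],[0.085,0,0.015,0,0,0],[0.094,0,0.021,0,0,0],[0.103,0,0.028,0,0,0],[0.103,0,0.028,0,0,0]]

```text
time: 7.38
position: [0.5856, 0.2533, 0.2009]
orientation: [[0.139, 0.976, 0.166], [0.627, -0.216, 0.748], [0.766, -0.0, -0.643]]
force: [0.5, -0.4, 0.2]
width: 0.0002
finger_force: 0.1
```

```bash
python3 -c "
from h import *
sh()
R0=state()['orientation'];p0=state()['position']
for th in np.radians(np.arange(82,107,4)):
    c=np.array([-.127*np.cos(th)-.007,.085+.127*np.sin(th)-.0084]); print((R0.T@(P(*c)-p0)).round(3).tolist())
p,d=cap('top','t4');W=cloud('top',d); hsv=cv2.cvtColor(p,cv2.COLOR_RGB2HSV)
m=(hsv[...,0]>=20)&(hsv[...,0]<=35)&(hsv[...,1]>150)&(W[...,2]>.06); q=W[m]-hinge; q=q[abs(q@hx)<.05]; print(len(q)); k=q[:,2].argmax(); print('top edge s,z',(q@u)[k],q[k,2], np.degrees(np.arctan2(q[k,2],-(q@u)[k])))
"
```

```text
t 7.38 p [0.5856 0.2533 0.2009] s -0.0279 lat -0.0003 J [  1.9  16.1 -19.2  38.3  47.9 111.7] F [ 0.5 -0.4  0.2] w 0.0
[[0.14, 0.98, 0.17], [0.63, -0.22, 0.75], [0.77, -0.0, -0.64]]
[0.003, 0.0, 0.002]
[0.01, 0.0, 0.008]
[0.015, 0.0, 0.014]
[0.021, 0.0, 0.021]
[0.026, 0.0, 0.029]
[0.03, 0.0, 0.036]
[0.034, 0.0, 0.044]
619
top edge s,z -0.1670377714842803 0.24897486960101506 56.142255353642334
```

>>> servo_tool:
  commands:
    - [[0.003,0,0.002,0,0,0],[0.01,0,0.008,0,0,0],[0.015,0,0.014,0,0,0],[0.021,0,0.021,0,0,0],[0.026,0,0.029,0,0,0],[0.03,0,0.036,0,0,0],[0.034,0,0.044,0,0,0],[0.034,0,0.044,0,0,0],[0.034,0,0.044,0,0,0]]

```text
time: 8.55
position: [0.5977, 0.3067, 0.1985]
orientation: [[0.14, 0.976, 0.166], [0.627, -0.217, 0.748], [0.766, -0.001, -0.643]]
force: [-0.8, -0.3, -0.3]
width: -0.0001
finger_force: 0.0
```

```bash
python3 -c "
from h import *
sh()
print(rel(P(-.10,.24),ori(40)))
p,d=cap('top','t5');cv2.imwrite('pics/t5c.png',cv2.resize(p[130:300,110:310,::-1],None,fx=3,fy=3))"
```

```text
t 8.55 p [0.5977 0.3067 0.1985] s 0.0268 lat -0.0002 J [  7.4  16.8 -19.3  31.8  46.1 119.5] F [-0.8 -0.3 -0.3] w -0.0
[[0.14, 0.98, 0.17], [0.63, -0.22, 0.75], [0.77, -0.0, -0.64]]
[-0.05, 0.0, -0.124, -0.1, 0.0, -0.0]
```

View pics/t5c.png

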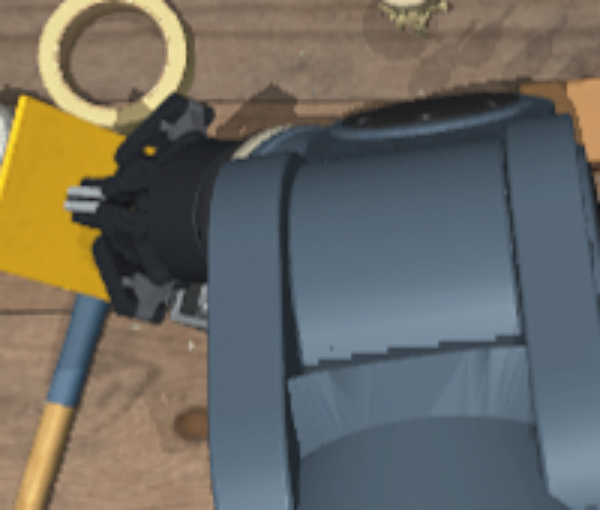

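The cover has fallen open, leaning back past the fingers (underside visible at crop px ~(50,200)), and there is no force on the tool. I retreat and turn the tool downward, clear of the box, to see the button.

>>> servo_tool:
  commands:
    - [[-0.025,0,-0.062,0,0,0],[-0.05,0,-0.124,0,0,0],[-0.05,0,-0.124,0,0,0],[-0.05,0,-0.124,0,0,0]]

```text
time: 9.1
position: [0.5706, 0.1821, 0.24]
orientation: [[0.141, 0.976, 0.168], [0.627, -0.219, 0.748], [0.766, -0.0, -0.643]]
force: [1.2, 0.8, -0.9]
width: 0.0003
finger_force: 0.0
```

```bash
python3 -c "
from h import *
sh()
print(rel(P(-.25,.22),ori(90)))"
```

```text
t 9.1 p [0.5706 0.1821 0.24  ] s -0.1007 lat 0.0006 J [ -5.9  14.9 -14.   53.2  49.5 100.4] F [ 1.2  0.8 -0.9] w 0.0
[[0.14, 0.98, 0.17], [0.63, -0.22, 0.75], [0.77, -0.0, -0.64]]
[-0.111, -0.0, -0.102, 0.0, -50.0, -0.1]
```

>>> servo_tool:
  commands:
    - [[-0.111,0,-0.102,0,-50,0],[-0.111,0,-0.102,0,-50,0],[-0.111,0,-0.102,0,-50,0],[-0.111,0,-0.102,0,-50,0],[-0.111,0,-0.102,0,-50,0],[-0.111,0,-0.102,0,-50,0],[-0.111,0,-0.102,0,-50,0],[-0.111,0,-0.102,0,-50,0]]

```text
time: 10.1
position: [0.5375, 0.0363, 0.2203]
orientation: [[0.219, 0.976, -0.0], [0.976, -0.219, 0.001], [0.001, -0.001, -1.0]]
force: [0.7, 0.9, -0.2]
width: 0.0001
finger_force: 0.0
```

```bash
python3 -c "
from h import *
sh()
p,d=cap('top','t6');W=cloud('top',d); hsv=cv2.cvtColor(p,cv2.COLOR_RGB2HSV)
m=(hsv[...,0]>=40)&(hsv[...,0]<=90)&(hsv[...,1]>100)&(abs(W[...,2]-.072)<.01); q=W[m]
print(len(q),np.median(q,0) if len(q) else '', 'expect',P(-.066,.072)); v,uu=np.nonzero(m); print(uu.mean(),v.mean(),q.max(0)-q.min(0))
print(rel(P(-.066,.095),ori(90)))
cv2.imwrite('pics/t6c.png',cv2.resize(p[130:300,110:310,::-1],None,fx=3,fy=3))"
```

```text
t 10.1 p [0.5375 0.0363 0.2203] s -0.2502 lat 0.0 J [3.800e+00 1.690e+01 2.600e+00 7.570e+01 1.000e-01 1.064e+02] F [ 0.7  0.9 -0.2] w 0.0
[[0.22, 0.98, -0.0], [0.98, -0.22, 0.0], [0.0, -0.0, -1.0]]
2 [ 0.61204774 -0.62766216  0.07646616] expect [0.57761272 0.21608722 0.072     ]
635.0 196.0 [0.01385954 0.00180137 0.01065224]
[0.184, -0.0, 0.126, -0.0, -0.1, -0.0]
```

View pics/t6c.png

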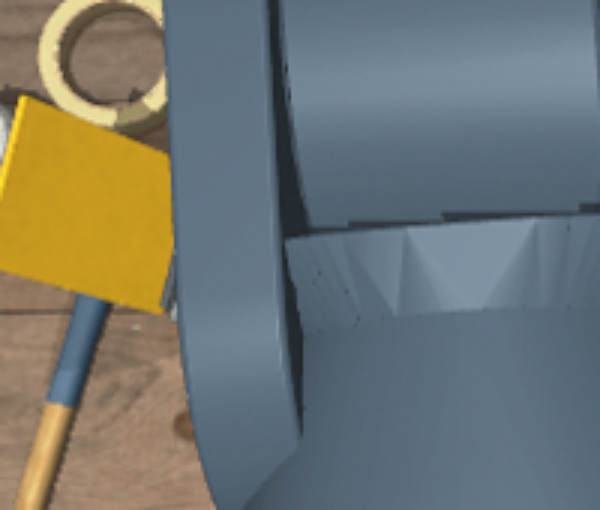

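Top view: the arm hides the recess, so I check with the scene camera and also measure the link overhang against the open cover.

```bash
python3 -c "
from h import *
p,d=cap('scene','s6');W=cloud('scene',d); hsv=cv2.cvtColor(p,cv2.COLOR_RGB2HSV)
m=(hsv[...,0]>=40)&(hsv[...,0]<=90)&(hsv[...,1]>90)&(abs(W[...,2]-.07)<.012)&(W[...,1]>.1)&(W[...,0]>.45); q=W[m]
print(len(q),np.median(q,0) if len(q) else '', 'expect',P(-.066,.072))
d0=np.load('pics/scene0.npy');T=state()['position']
for nm in('scene','top'):
    W_=W if nm=='scene' else cloud('top',np.load('pics/t6.npy'))
    k=W_.reshape(-1,3)-T; k=k[(k[:,2]>.03)&(abs(k@hx)<.12)&(k@u<.2)]
    for s in np.arange(-.1,.2,.03):
        j=k[(k@u>s)&(k@u<s+.03)]
        if len(j): print(nm,s.round(2),'rel z min',np.percentile(j[:,2],[0,5,100]).round(3))
cv2.imwrite('pics/s6c.png',cv2.resize(p[100:260,250:450,::-1],None,fx=3,fy=3))"
```

```text
47 [0.57852268 0.21156797 0.07088926] expect [0.57761272 0.21608722 0.072     ]
scene -0.1 rel z min [0.401 0.406 0.431]
scene -0.07 rel z min [0.131 0.207 0.431]
scene -0.04 rel z min [0.03  0.064 0.401]
scene -0.01 rel z min [0.03  0.046 0.358]
top -0.1 rel z min [0.47  0.489 0.519]
top -0.07 rel z min [0.396 0.502 0.522]
top -0.04 rel z min [0.378 0.496 0.522]
top -0.01 rel z min [0.478 0.496 0.519]
top 0.02 rel z min [0.473 0.496 0.52 ]
top 0.05 rel z min [0.46  0.491 0.519]
```

View pics/s6c.png

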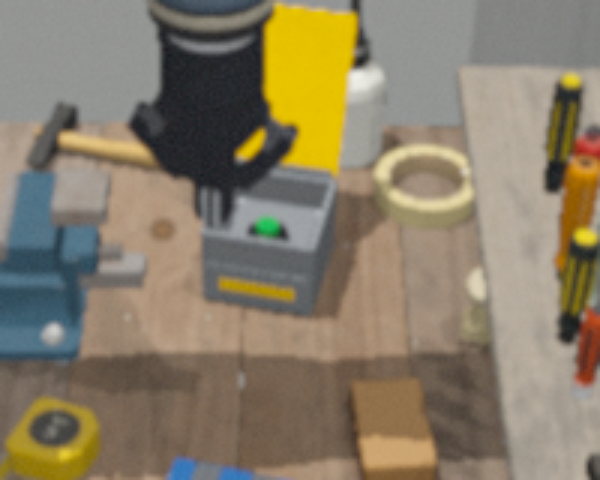

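Scene crop: the yellow cover stands open at the back, and the green button at crop px (268,227) is visible in the recess. Its measured position is within 5 mm of what I expected, and the bias comes from seeing its front side. The tool has room to go straight down.

>>> servo_tool:
  commands:
    - [[0.06,0,0.03,0,0,0],[0.12,0,0.06,0,0,0],[0.183,0,0.1,0,0,0],[0.183,0,0.125,0,0,0],[0.183,0,0.125,0,0,0],[0.183,0,0.125,0,0,0],[0.183,0,0.125,0,0,0]]

```text
time: 11.08
position: [0.5783, 0.2146, 0.0973]
orientation: [[0.219, 0.976, 0.002], [0.976, -0.219, 0.001], [0.001, 0.001, -1.0]]
force: [-0.7, 0.7, -0.4]
width: -0.0001
finger_force: 0.0
```

>>> servo_tool:
  commands:
    - [[0,0,0.006,0,0,0],[0,0,0.012,0,0,0],[0,0,0.018,0,0,0],[0,0,0.021,0,0,0],[0,0,0.021,0,0,0],[0,0,0.021,0,0,0]]

```text
time: 11.82
position: [0.5774, 0.2155, 0.0747]
orientation: [[0.217, 0.976, -0.0], [0.976, -0.217, 0.0], [0.0, -0.0, -1.0]]
force: [-0.1, 0.0, -0.4]
width: 0.0
finger_force: 0.0
```

```bash
python3 -c "
from h import *
sh()"
```

```text
t 11.82 p [0.5774 0.2155 0.0747] s -0.0667 lat -0.0001 J [ 20.5  29.8   0.4  60.6   0.  123. ] F [-0.1  0.  -0.4] w 0.0
[[0.22, 0.98, -0.0], [0.98, -0.22, 0.0], [0.0, -0.0, -1.0]]
```

Position is good and there is no contact yet. Now I press slowly.

>>> servo_tool:
  commands:
    - [[0,0,0.002,0,0,0],[0,0,0.004,0,0,0],[0,0,0.006,0,0,0],[0,0,0.008,0,0,0],[0,0,0.008,0,0,0],[0,0,0.008,0,0,0]]

```text
time: 12.58
position: [0.5775, 0.2155, 0.0667]
orientation: [[0.217, 0.976, -0.0], [0.976, -0.217, 0.0], [0.0, -0.0, -1.0]]
force: [1.1, -0.2, 3.0]
width: 0.0001
finger_force: 1.8
```

>>> servo_tool:
  commands:
    - [[0,0,0.0005,0,0,0],[0,0,0.001,0,0,0],[0,0,0.0015,0,0,0],[0,0,0.0015,0,0,0],[0,0,0.0015,0,0,0]]

```text
time: 13.2
position: [0.5776, 0.2155, 0.0658]
orientation: [[0.217, 0.976, 0.0], [0.976, -0.217, 0.0], [0.001, 0.0, -1.0]]
force: [-2.6, -1.0, 13.7]
width: -0.0001
finger_force: 7.0
```

The force jumped to 13.7 N at z = 0.0658, so the button is on its stop (expected at 0.066). I let go and retreat.

>>> servo_tool:
  commands:
    - [[0,0,-0.01,0,0,0],[0,0,-0.04,0,0,0],[-0.04,0,-0.09,0,0,0],[-0.1,0,-0.14,0,0,0],[-0.16,0,-0.18,0,0,0],[-0.2,0,-0.19,0,0,0],[-0.2,0,-0.19,0,0,0],[-0.2,0,-0.19,0,0,0],[-0.2,0,-0.19,0,0,0]]

```text
time: 14.32
position: [0.5337, 0.0211, 0.2542]
orientation: [[0.216, 0.976, -0.002], [0.976, -0.216, 0.0], [-0.0, -0.002, -1.0]]
force: [-0.4, -0.5, -0.3]
width: -0.0002
finger_force: 0.0
```

```bash
python3 -c "
from h import *
sh()
p,d=cap('scene','s7')"
```

```text
t 14.32 p [0.5337 0.0211 0.2542] s -0.2659 lat -0.0003 J [  2.3  16.3   6.7  80.5   0.  104.7] F [-0.4 -0.5 -0.3] w -0.0
[[0.22, 0.98, -0.0], [0.98, -0.22, 0.0], [-0.0, -0.0, -1.0]]
```

View pics/s7.png

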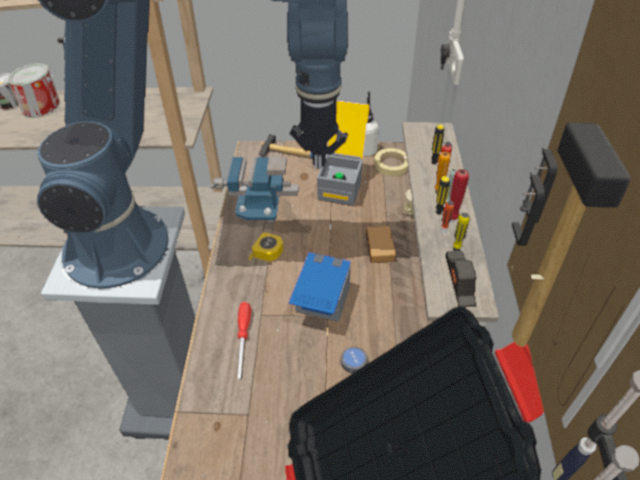

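The yellow cover is open at px (350,130) and the button is released at (340,177). The blue box at (321,285) is shut, and all the tools lie where they were.

```bash
python3 -c "
from h import *
print(workorder.finish_job())"
```

```text
the job is handed in; nothing more can be done
None
```

The yellow cover is flipped open and stays open, the green button was pressed to its stop (peak reading 13.7 N) and released, nothing else was seen to move, and the job was handed in at about 14.4 s of the 51 s allowed.

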